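# Reset and lock a dosing pump's stroke dial

## Task

On the blue detergent dosing pump, turn the small black stroke knob so that its white pointer line stands at the green set mark, then lock that setting by turning the aluminium ring around it clockwise until you feel it bite and it is snug, without forcing it. Do not turn the ring while you set the knob or the knob while you tighten the ring, and leave the other things on the shelf where they are.

Things in the scene. Friction and masses are not known exactly. Their poses are not given: they have to be found in the camera images.
- dial_centre (a point): Where the vertical axis of the pump's two concentric knobs leaves its white control deck (top face, 132 mm above the work surface, 116 x 110 mm). The pump is screwed down. z up, x to the pump's front, y to the pump head, motor on the -y side. Nothing else on the pump within 58 mm of the axis is higher than the deck; the head's outlet, 88 mm off at +y, is 8 mm higher.
- knob_top (a point): Centre of the top of the black round stroke knob (inner of the pair), 26 mm across, 25 to 52 mm above the deck. Turns with the knob: z up, x along the white pointer line, from the axis to the rim. Turning drag about 0.07 N m, no detents, stays where it is left; once locked it is hard to turn.
- stroke_knob (a joint): Angle of the stroke knob (rad): 0 when the pointer line points along x of dial_centre, counter-clockwise from above positive; stops at -1.9 and +1.9. The pointer starts 0.4 to 1.5 rad counter-clockwise of the green mark.
- knob_stem: Steel stem of the stroke knob, hidden in the pump, turning with the knob; origin on the axis at deck level, z up, x along the pointer line. The lock's brake shoe presses on it: the snugger the ring, the greater that force (1 N on the stem for each 0.017 N m on the ring).
- set_mark (a point): Tip of the green set mark (pointed clip, 7 x 15 mm, flat on the deck), 38 mm from the axis; x points straight away from the axis through the mark. The knob is set when x of knob_top points the same way, within 0.15 rad.
- ring_top (a point): Centre of the lock ring's top face, on the axis (does not turn). The ring (outer of the pair) is ribbed aluminium, 56 mm across, from 2 to 24 mm above the deck. It starts loose and tightens clockwise seen from above. Its drag, about 0.25 N m, is friction: when stopped it may hold back part of the torque, so compare readings taken alike (same step, same speed). It stays where it is left.
- ring_screw (a point): Small dark grub screw in the ring's top, 23.5 mm from the axis; turns with the ring. The ring runs 0.2 to 1.3 rad clockwise (differs, unseen) at steady drag until the brake bites; then the torque climbs 2.5 N m per rad. Snug: 0.2 to 0.35 N m above the steady reading (12 to 21 N on the stem, easing to about 15 N when let go). At 0.45 N m above it (26 N) the lock is damaged.
- spray_bottle: Amber glass spray bottle, 72 mm across, 206 mm tall, black trigger head; bystander. Origin at the centre of its underside.
- scoop: Blue plastic measuring scoop, 60 mm bowl, 45 mm high, 150 mm long; bystander. Origin under its middle.
- scrub_brush: Green scrub brush lying on its bristles, 150 x 52 x 52 mm; bystander. Origin at the centre of its underside.
- detergent: White detergent bottle with blue cap, 90 mm across, 200 mm tall; bystander. Origin at the centre of its underside.
- spanner: Steel spanner lying flat, 170 mm long; bystander. Origin at its underside, middle.
- union_nut: Black spare union nut, 38 mm across, 20 mm high; bystander. Origin at the centre of its underside.
- measuring_cup: Clear measuring cup, 84 mm across, 100 mm tall; bystander. Origin at the centre of its underside.

How it is judged (in metres and radians):
On the way, in this order (a step that is already met when the one before it is completed fails the run):
1. the stroke knob's pointer stands at the green mark while the ring is still loose (angle between the x axis of knob_stem and the x axis of set_mark, either way round below 0.15 rad and velocity of joint stroke_knob between -0.05 and 0.05 rad/s and contact force between knob_stem and anything else below 1 N), for 0.3 s.
2. the ring is turned snug: its shoe grips the stem with 8 N or more, the pointer still at the mark (angle between the x axis of knob_stem and the x axis of set_mark, either way round below 0.15 rad and contact force between knob_stem and anything else above 8 N), for 0.3 s.
At the end, for the whole second after the job is handed in: The stroke knob's pointer is within 0.15 rad of the green mark, the ring is locked (shoe force on the stem 8 to 26 N), and every loose thing is within 30 mm of where it stood (all of step 2 and contact force between knob_stem and anything else below 26 N and distance of each of spray_bottle, scoop, scrub_brush, detergent, spanner, union_nut, measuring_cup from where it was at the start of the episode below 0.03 m); the robot touches nothing.
It fails at once if the lock ring was turned (its screw moved more than 4 mm) while the knob's pointer was off the green mark by more than 0.17 rad (distance of ring_screw from where it was at the start of the episode above 0.004 m and angle between the x axis of knob_stem and the x axis of set_mark, either way round above 0.17 rad).
It fails at once if the lock was forced: more than 26 N on the stem, about 0.45 N m above the ring's steady drag (contact force between knob_stem and anything else above 26 N).
It fails at once if a bystander was pushed more than 30 mm (distance of any of spray_bottle, scoop, scrub_brush, detergent, spanner, union_nut, measuring_cup from where it was at the start of the episode above 0.03 m).
It also fails if it takes over 70 s, if anything falls off the work surface, if the arm or the gripper's body presses on something with over 40 N, if the wrist force passes 120 N, or if a joint passes its speed limit or range.

## Robot

A 6-joint arm with a two-finger parallel gripper is mounted at the origin on the work surface. World frame = base frame: x ahead of the robot, y to its left, z up, the work surface at z = 0. Lengths are in m, angles in degrees, forces in N, time in s.
With the tool pointing down it reaches from about 0.3 to 0.75 m from the base axis. Payload 8.5 kg.
Tool frame: the origin (TCP) lies between the finger pads; the fingertips stand 17 mm ahead of it and the grasp point (between the pads) lies 2 mm behind it; z points along the fingers, y is the direction in which the jaws open and shut (so a half turn about z gives the same grasp; the last joint's range is limited). The gripper opens to 85 mm and grips with 20 to 120 N. Pads are 22 mm wide; open, the fingers measure 114 mm over their backs; the gripper's body (76 mm by 85 mm) begins 54 mm behind the grasp point. The pads swing forward as they close: fully open they stand 13 mm farther back than shut.
Start: joints at [56.362, 21.807, 74.336, -0, 83.858, -12.336], TCP at [0.2, 0.512, 0.248] pointing down, gripper open.
Joint ranges: [-178.18, 178.18], [-50.72, 133.34], [12.68, 142.11], [-81.47, 261.47], [9.98, 163.14], [-165.26, 165.26]. Speed limits (degrees/s): [136.94, 136.94, 180, 180, 180, 180].

## Interface

Orientations are given as a 3x3 rotation matrix whose columns are the frame's x, y, z axes.
In Python, from rig import readout, eyes, env gives the robot as it stands.
- The arm moves only by the tool arm_command, never from a script. Its argument "rows" is text: rows parted by semicolons, each of 7 numbers parted by spaces: the closure, from 0 (fully open) to 1 (shut), then the shift along the tool's x, y, z in mm, then the turn, a rotation vector about the tool's x, y, z in degrees. In form: grip dx dy dz rx ry rz; .... A call has 1 to 5 rows; each row shifts and turns the commanded pose from where the row before left it, along the tool's axes as they then stand; what a row does not reach is not made up. A row lasts 1/12 s, in which the tool goes at most 41.7 mm and 7.16 degrees, less where a joint would pass 70% of its speed; a pose out of reach is approached as far as the arm can. A call with a gripper value outside its range is refused whole. The fingers move at their own pace and stop on an object; "squeeze" is the grip in N (left out, the last holds). Time passes only in rows, so rows that do not move let the fingers close. It gives the time, the measured TCP pose, the force and the opening at its end, in the units of the state.
- readout.observe(): the state, without advancing time (a new reading comes with each control period).
- eyes.get_image(name): name is "side" or "top"; returns the picture (480x640x3 uint8, red, green, blue); there is no depth.
- eyes.camera_model(name): a dict with "mtx" (3x3 intrinsics, pixels), "k1" (the pictures are not rectified: a ray, as slopes to the right and down, at radius r is drawn at 1 + k1 r^2 times it, then the intrinsics apply), "view" (4x4, takes a point from world to camera coordinates). Camera axes: x right, y up, looking along -z (the intrinsics and any distortion apply to the point x, -y, -z); pixel columns grow to the right and rows downward; lengths in m; the calibration is good to about 2 mm. A picture is of the moment at which its call begins. camera_model takes no time and is no camera call.
- env.close_job(): hands the job in, once; it reports no verdict.
The state is a dict: "time_s": time; "q": joint angles; "qvel": joint speeds; "joint_efforts": joint torques, N m; "position": TCP position; "tool_rot": TCP orientation; "ft_force": force on the tool from outside, world axes, zero at the start; "wrist_torque": the same for the moment, N m; "grip_width": finger opening in m.
Only numpy, scipy, OpenCV 4.12 (cv2) and the standard library are available. Lean on these libraries where they do the work, as an engineer would, in place of code of your own. Each camera call takes 0.05 s, during which the arm holds its last target. There are 200 camera calls.

## Working session

There is one attempt and no reset: what is moved stays moved. The work goes in short steps, Python scripts to look and compute and a tool call to move; the robot and the scene stay as the last step left them, time stands still between calls to the robot, and variables do not carry over. Pictures are saved under pics/ and viewed, about 8 in all and at most 12, crops included, and the job is handed in when it is done.

Besides the shell and the picture viewer there is one more tool, called after "Emit:" as name(argument=value, ...), one argument or row to a line, values as JSON. arm_command: Moves the arm, as the interface text tells. Its arguments: {"type":"object","properties":{"rows":{"type":"string"},"squeeze":{"type":"number"}},"required":["rows"]}

```bash
mkdir -p pics; ls; cat > h.py <<'E'
import numpy as np, cv2
from rig import readout, eyes, env
def snap(n,f):
    im=eyes.get_image(n); cv2.imwrite('pics/'+f+'.png',im[:,:,::-1]); return im
def proj(n,P):
    m=eyes.camera_model(n); V=np.array(m['view']); c=V[:3,:3]@np.array(P)+V[:3,3]
    s=np.array([c[0],-c[1]])/-c[2]; s=s*(1+m['k1']*(s@s)); K=np.array(m['mtx']); return K[:2,:2]@s+K[:2,2]
def ray(n,px):
    m=eyes.camera_model(n); K=np.array(m['mtx']); d=np.linalg.solve(K[:2,:2],np.array(px,float)-K[:2,2]); s=d.copy()
    for _ in range(20): s=d/(1+m['k1']*(s@s))
    V=np.array(m['view']); R=V[:3,:3]; o=-R.T@V[:3,3]; return o,R.T@np.array([s[0],-s[1],-1])
def onz(n,px,z):
    o,d=ray(n,px); return o+d*(z-o[2])/d[2]
E
python3 - <<'E'
from h import *
for n in('side','top'):
    snap(n,n+'0'); m=eyes.camera_model(n); print(n,m['mtx'],m['k1'],ray(n,(320,240)))
print(readout.observe())
a=cv2.imread('pics/side0.png');b=cv2.imread('pics/top0.png')
E
```

```text
pics
side [[531.55694212   0.         309.17778316]
 [  0.         531.55694212 241.53296789]
 [  0.           0.           1.        ]] 0.0014948007804346762 (array([ 0.22464187, -0.70841997,  1.08584224]), array([ 0.23927255,  0.58385014, -0.77607376]))
top [[518.8622745    0.         331.05567042]
 [  0.         518.8622745  239.30626853]
 [  0.           0.           1.        ]] -0.1142340578816317 (array([0.22901888, 0.00489128, 1.42879173]), array([ 0.21299636,  0.0068415 , -0.97726229]))
{'time_s': 0.1, 'q': array([ 5.63607381e+01,  2.18389634e+01,  7.43791475e+01,  7.20183923e-04,
        8.38584809e+01, -1.23362555e+01]), 'qvel': array([-0.05162414, -0.04548615, -0.12001494, -0.11232123,  0.136222  ,
       -0.06050433]), 'joint_efforts': array([ 3.67034416e-03, -4.49219120e+01, -2.31656438e+01, -1.86440921e-04,
        3.62896200e-03, -1.48705078e-05]), 'position': array([0.19968427, 0.5122164 , 0.24776376]), 'tool_rot': array([[-9.31671563e-01,  3.63300887e-01, -7.50929431e-04],
       [ 3.63301541e-01,  9.31670954e-01, -1.10600101e-03],
       [ 2.97807992e-04, -1.30324351e-03, -9.99999106e-01]]), 'ft_force': array([-0.17097172,  0.5994693 ,  0.47714295]), 'wrist_torque': array([-0.00757888, -0.01437848,  0.01250608]), 'grip_width': 0.08532188398373368}
```

View pics/top0.png

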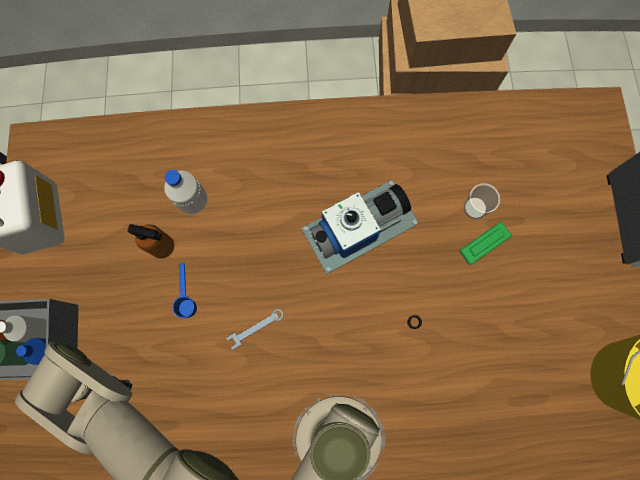

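View pics/side0.png

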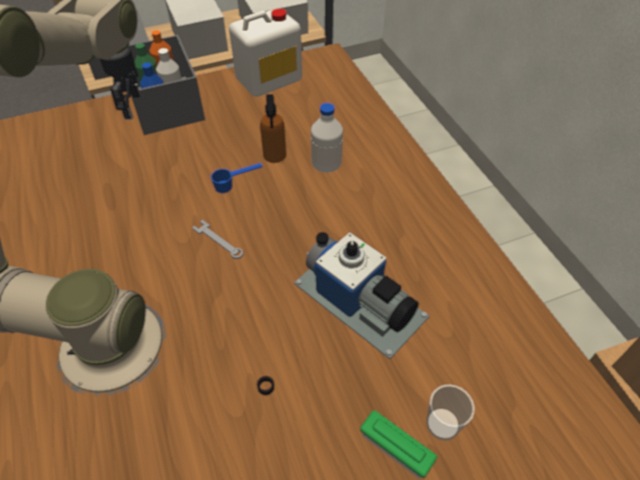

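The top view shows the pump deck at about (351,220), with the motor to the upper right and the head to the lower left. In the side view the knob is at (352,247). The bystanders are clear of the pump. Next I'll take a close-up of both views and measure.

```bash
python3 - <<'E'
from h import *
a=cv2.imread('pics/top0.png')[188:253,318:386];b=cv2.imread('pics/side0.png')[227:292,316:384]
f=lambda i:cv2.resize(i,(400,390),interpolation=cv2.INTER_CUBIC)
cv2.imwrite('pics/crop0.png',np.hstack([f(a),f(b)]))
for n,(x0,x1,y0,y1) in dict(top=(318,386,188,253),side=(310,390,227,292)).items():
    im=cv2.imread(f'pics/{n}0.png'); h=cv2.cvtColor(im,cv2.COLOR_BGR2HSV)
    roi=np.zeros(h.shape[:2],np.uint8); roi[y0:y1,x0:x1]=255
    w=cv2.inRange(h,(0,0,190),(180,40,255))&roi
    c=max(cv2.findContours(w,0,2)[0],key=cv2.contourArea); r=cv2.minAreaRect(c); bx=cv2.boxPoints(r)
    P=np.array([onz(n,p,.132) for p in bx]); print(n,'deck',r,P.round(4)[:,:2].tolist(),P.mean(0))
    g=cv2.inRange(h,(45,80,50),(85,255,255))&roi; ys,xs=np.nonzero(g); print('green',list(zip(xs,ys)), onz(n,(xs.mean(),ys.mean()),.133))
    k=cv2.inRange(h,(0,0,0),(180,255,60))&roi; 
    l,_,st,ct=cv2.connectedComponentsWithStats(k)[0:4]; print([(s.tolist(),q.round(1).tolist()) for s,q in zip(st,ct) if s[4]>8])
E
```

```text
top deck ((350.95751953125, 220.02357482910156), (43.90211868286133, 42.05667495727539), 60.945396423339844) [[0.5879, 0.0044], [0.6371, -0.0949], [0.5306, -0.1418], [0.4833, -0.0436]] [ 0.55973958 -0.06895545  0.132     ]
green [(np.int64(339), np.int64(204)), (np.int64(338), np.int64(205)), (np.int64(339), np.int64(205)), (np.int64(340), np.int64(205)), (np.int64(339), np.int64(206)), (np.int64(340), np.int64(206)), (np.int64(341), np.int64(206)), (np.int64(340), np.int64(207)), (np.int64(341), np.int64(207)), (np.int64(341), np.int64(208))] [ 0.59849263 -0.04270601  0.133     ]
[([0, 0, 640, 480, 306647], [319.4, 239.5]), ([374, 192, 12, 24, 187], [380.8, 203.1]), ([347, 211, 10, 12, 90], [351.7, 216.7]), ([318, 231, 9, 12, 89], [321.6, 236.1]), ([340, 234, 38, 19, 172], [361.2, 244.6])]
side deck ((350.6200256347656, 259.3399963378906), (51.800010681152344, 43.80000305175781), 36.869895935058594) [[0.4888, -0.0451], [0.5848, 0.0275], [0.6342, -0.0917], [0.5401, -0.1552]] [ 0.5619924  -0.06614421  0.132     ]
green [(np.int64(362), np.int64(244)), (np.int64(363), np.int64(244)), (np.int64(361), np.int64(245)), (np.int64(362), np.int64(245)), (np.int64(363), np.int64(245)), (np.int64(361), np.int64(246)), (np.int64(362), np.int64(246))] [ 0.6020004  -0.04123926  0.133     ]
[([0, 0, 640, 480, 306354], [319.4, 239.4]), ([317, 233, 11, 14, 123], [321.9, 239.0]), ([346, 243, 12, 14, 129], [351.6, 250.0]), ([310, 265, 4, 6, 14], [311.4, 267.4]), ([373, 267, 17, 25, 226], [382.2, 282.9]), ([315, 269, 32, 23, 340], [326.7, 283.8]), ([357, 285, 7, 7, 14], [360.0, 288.9])]
```

View pics/crop0.png

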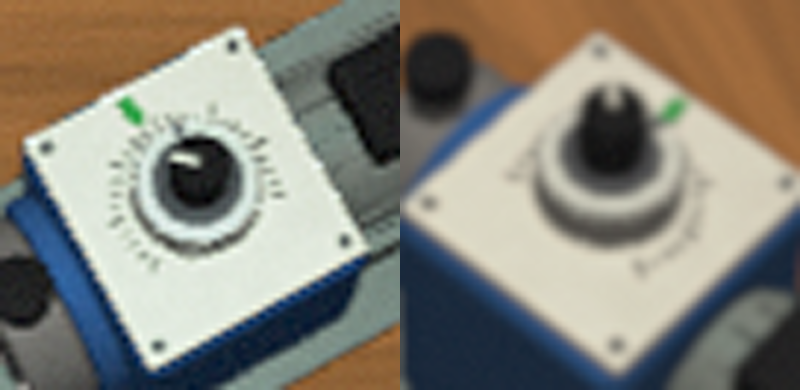

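```bash
cat >> h.py <<'E'
def rect(n,im,c,z,half=.05,N=400):
    # top-down ortho patch: up = +x world, left = +y world
    g=np.linspace(half,-half,N); mx=np.zeros((N,N),np.float32); my=mx.copy()
    m=eyes.camera_model(n); V=np.array(m['view']); K=np.array(m['mtx'])
    X,Y=np.meshgrid(c[0]+g,c[1]+g,indexing='ij'); P=np.stack([X,Y,0*X+z],-1)@V[:3,:3].T+V[:3,3]
    s=np.stack([P[...,0],-P[...,1]],-1)/-P[...,2:]; s=s*(1+m['k1']*(s**2).sum(-1,keepdims=True))
    p=(s@K[:2,:2].T+K[:2,2]).astype(np.float32)
    return cv2.remap(im,p[...,0],p[...,1],cv2.INTER_CUBIC)
E
python3 - <<'E'
from h import *
c=(.5597,-.069); out=[]
for n in('top','side'):
    im=cv2.imread(f'pics/{n}0.png'); r=[]
    for z,h in((.184,.025),(.132,.06)):
        q=rect(n,im,c,z,h,300); cv2.imwrite(f'pics/r_{n}_{int(z*1000)}.png',q)
        for k in range(0,300,int(300*.01/(2*h))): cv2.line(q,(k,0),(k,5),(0,0,255),1); cv2.line(q,(0,k),(5,k),(0,0,255),1)
        cv2.drawMarker(q,(150,150),(0,0,255),0,10,1); r.append(q)
    out.append(np.vstack(r))
cv2.imwrite('pics/rect0.png',np.hstack(out))
E
```

```text
(no output)
```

View pics/rect0.png

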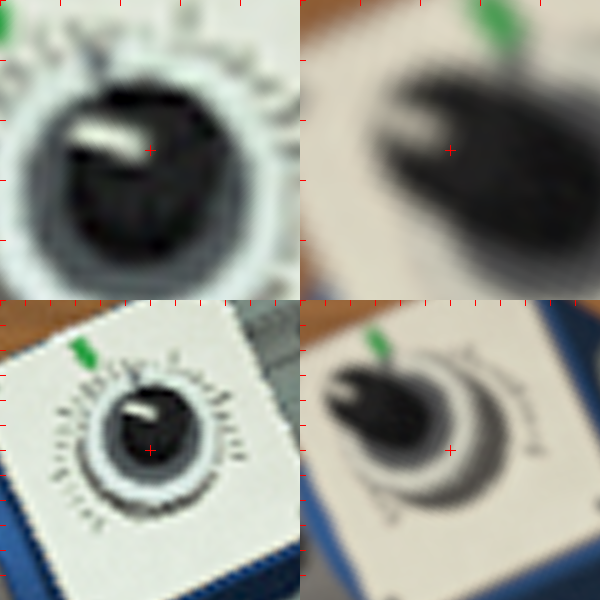

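The rectified patches put the axis near (0.559, -0.069), the pointer heading near 67° and the green mark near 34°. I'll raise the arm and move over the pump, keeping the wrist yaw.

Emit:
arm_command(
  rows="0 0 0 -38 0 0 0; 0 0 0 -38 0 0 0; 0 -32 -24 0 0 0 0; 0 -32 -24 0 0 0 0; 0 -32 -24 0 0 0 0",
  squeeze=30,
)

```text
time_s: 0.52
position: [0.2632, 0.4093, 0.3244]
tool_rot: [[-0.932, 0.362, 0.0], [0.362, 0.932, 0.0], [-0.0, 0.0, -1.0]]
ft_force: [1.0, -0.7, -0.3]
grip_width: 0.0851
```

Emit:
arm_command(
  rows="0 -32 -24 0 0 0 0; 0 -32 -24 0 0 0 0; 0 -32 -24 0 0 0 0; 0 -32 -24 0 0 0 0; 0 -32 -24 0 0 0 0",
)

```text
time_s: 0.93
position: [0.3689, 0.2387, 0.3242]
tool_rot: [[-0.932, 0.363, -0.0], [0.363, 0.932, -0.0], [0.0, -0.0, -1.0]]
ft_force: [0.1, 1.2, 0.3]
grip_width: 0.0853
```

Emit:
arm_command(
  rows="0.5 -32 -24 0 0 0 0; 0.5 -32 -24 0 0 0 0; 0.5 -32 -24 0 0 0 0; 0.5 -32 -24 0 0 0 0; 0.5 -32 -24 0 0 0 0",
)

```text
time_s: 1.35
position: [0.4745, 0.0686, 0.3242]
tool_rot: [[-0.932, 0.364, -0.0], [0.364, 0.932, 0.0], [0.0, -0.0, -1.0]]
ft_force: [0.4, 1.0, -0.1]
grip_width: 0.0426
```

Emit:
arm_command(
  rows="0.5 -32 -24 0 0 0 0; 0.5 -32 -24 0 0 0 0; 0.5 -32 -24 0 0 0 0; 0.5 -32 -24 0 0 0 0; 0.5 0 0 0 0 0 0",
)

```text
time_s: 1.77
position: [0.5607, -0.0709, 0.3222]
tool_rot: [[-0.93, 0.368, -0.002], [0.368, 0.93, -0.001], [0.002, -0.001, -1.0]]
ft_force: [0.7, 0.8, -0.4]
grip_width: 0.043
```

```bash
python3 - <<'E'
from h import *
o=readout.observe(); p=o['position'];R=o['tool_rot']
for a in((.559,-.0693,.182),): print((R.T@(np.array(a)-p)*1000).round(1))
print(p,R.round(4).tolist(),o['grip_width'],o['q'].round(1),o['ft_force'],o['wrist_torque'])
# pointer line on knob top, top view, and mark
q=cv2.imread('pics/r_top_184.png',0); m=(q>110).astype(np.uint8); m[:105]=0;m[185:]=0;m[:,:66]=0;m[:,215:]=0
y,x=np.nonzero(m); P=np.float32(np.c_[x,y]); v=cv2.fitLine(P,cv2.DIST_L2,0,.01,.01).ravel(); print('ptr px',len(x),x.min(),x.max(),P.mean(0),v,'heading',np.degrees(np.arctan2(abs(v[0]),abs(v[1]))))
E
```

```text
[  1.9   1.  140.2]
[ 0.56070893 -0.07087469  0.32222016] [[-0.9298, 0.3681, -0.002], [0.3681, 0.9298, -0.0006], [0.0016, -0.0013, -1.0]] 0.042975776673242705 [-19.2  21.2  63.2  -0.1  95.7 -87.6] [ 0.71403196  0.75611256 -0.39466271] [ 0.00904994 -0.01269682 -0.02479872]
ptr px 2289 66 214 [109.80209 136.10135] [9.9542612e-01 9.5534362e-02 1.0980209e+02 1.3610135e+02] heading 84.51792
```

Emit:
arm_command(
  rows="0.5 2 1 35 0 0 0; 0.5 0 0 35 0 0 0; 0.5 0 0 35 0 0 0; 0.5 0 0 20 0 0 0; 0.5 0 0 0 0 0 0",
)

```text
time_s: 2.18
position: [0.5549, -0.0629, 0.1949]
tool_rot: [[-0.932, 0.363, -0.009], [0.363, 0.932, 0.003], [0.009, -0.0, -1.0]]
ft_force: [0.1, 0.5, -0.2]
grip_width: 0.0427
```

```bash
python3 - <<'E'
from h import *
o=readout.observe(); p=o['position'];R=o['tool_rot']
print((R.T@(np.array((.559,-.0693,.182))-p)*1000).round(1),o['ft_force'].round(2),o['wrist_torque'].round(3))
q=cv2.imread('pics/r_top_184.png',0); m=(q>110).astype(np.uint8); m[:100]=0
n,l,s,c=cv2.connectedComponentsWithStats(m)
print([(a.tolist(),b.round()) for a,b in zip(s,c) if a[4]>150])
for t in(90,130,160):
    m=(q>t).astype(np.uint8); m[:105]=0;m[185:]=0;m[:,:72]=0;m[:,180:]=0
    y,x=np.nonzero(m);P=np.float32(np.c_[x,y]);v=cv2.fitLine(P,cv2.DIST_L2,0,.01,.01).ravel();print(t,len(x),P.mean(0),x.max(),np.degrees(np.arctan2(v[0],v[1])))
snap('side','side1')
s=cv2.imread('pics/side1.png')[180:300,280:440]; cv2.imwrite('pics/c1.png',cv2.resize(s,(640,480),interpolation=2))
E
```

```text
[-6.2 -4.4 12.8] [ 0.13  0.48 -0.23] [0.004 0.007 0.029]
[([0, 0, 300, 300, 63759], array([144., 129.])), ([0, 100, 110, 200, 9398], array([ 27., 205.])), ([161, 100, 139, 200, 14622], array([260., 205.])), ([66, 117, 81, 43, 2221], array([108., 137.]))]
90 2601 [109.62822 136.61592] 149 71.23871
130 1777 [108.47946 137.16545] 143 74.47445
160 1257 [107.913284 137.21718 ] 139 75.67838
```

View pics/c1.png

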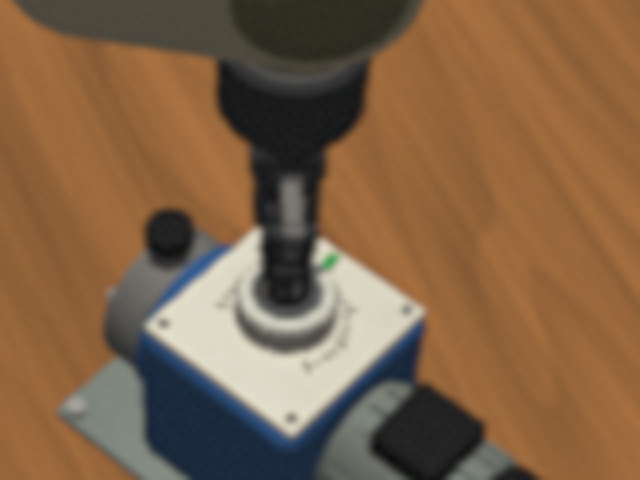

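Emit:
arm_command(
  rows="0.5 -6 -4.4 0 0 0 0; 0.5 0 0 0 0 0 0; 0.5 0 0 0 0 0 0",
)

```text
time_s: 2.48
position: [0.5617, -0.0705, 0.2009]
tool_rot: [[-0.932, 0.364, 0.003], [0.364, 0.932, -0.001], [-0.003, 0.0, -1.0]]
ft_force: [-1.2, 0.4, 0.8]
grip_width: 0.0428
```

Emit:
arm_command(
  rows="0.5 0 0 0 0 0 0; 0.5 0 0 0 0 0 0; 0.5 0 0 0 0 0 0",
)

```text
time_s: 2.73
position: [0.5609, -0.0699, 0.1998]
tool_rot: [[-0.932, 0.363, 0.001], [0.363, 0.932, -0.0], [-0.001, 0.0, -1.0]]
ft_force: [0.2, 0.6, 0.6]
grip_width: 0.0431
```

Emit:
arm_command(
  rows="0.5 1.7 0 9 0 0 0; 0.5 0 0 9 0 0 0; 0.5 0 0 0 0 0 0; 0.5 0 0 0 0 0 0; 0.5 0 0 0 0 0 0",
)

```text
time_s: 3.15
position: [0.5594, -0.0694, 0.1812]
tool_rot: [[-0.932, 0.363, -0.0], [0.363, 0.932, 0.0], [0.0, -0.0, -1.0]]
ft_force: [-0.7, 0.3, -0.2]
grip_width: 0.0425
```

Emit:
arm_command(
  rows="1 0 0 0 0 0 0; 1 0 0 0 0 0 0; 1 0 0 0 0 0 0; 1 0 0 0 0 0 0; 1 0 0 0 0 0 0",
  squeeze=25,
)

```text
time_s: 3.57
position: [0.5598, -0.0685, 0.1819]
tool_rot: [[-0.932, 0.363, 0.002], [0.363, 0.932, 0.001], [-0.001, 0.002, -1.0]]
ft_force: [1.0, 4.9, 1.4]
grip_width: 0.0247
```

```bash
cat > s.py <<'E'
from h import *
o=readout.observe(); R=o['tool_rot']
print(o['time_s'],o['position'].round(4),'F tool',(R.T@o['ft_force']).round(1),'M tool',(R.T@o['wrist_torque']).round(3),'yaw_x',np.degrees(np.arctan2(R[1,0],R[0,0])).round(2),'w',round(o['grip_width'],4),'q6',o['q'][5].round(1))
E
python3 s.py
```

```text
3.5667 [ 0.5598 -0.0685  0.1819] F tool [ 0.8  5.  -1.3] M tool [-0.816  0.044  0.077] yaw_x 158.72 w 0.0247 q6 -87.8
```

Emit:
arm_command(
  rows="1 0 1 0 0 0 0; 1 0 0 0 0 0 0; 1 0 0 0 0 0 0",
)

```text
time_s: 3.82
position: [0.5599, -0.0684, 0.1818]
tool_rot: [[-0.932, 0.363, 0.001], [0.363, 0.932, -0.0], [-0.001, 0.0, -1.0]]
ft_force: [-0.7, 1.6, 4.2]
grip_width: 0.0249
```

Emit:
arm_command(
  rows="1 0 0 0 0 0 4; 1 0 0 0 0 0 4; 1 0 0 0 0 0 4; 1 0 0 0 0 0 4; 1 0 0 0 0 0 4",
)

```text
time_s: 4.23
position: [0.5599, -0.0684, 0.1818]
tool_rot: [[-0.749, 0.663, 0.001], [0.663, 0.749, -0.0], [-0.001, 0.001, -1.0]]
ft_force: [0.2, 1.7, 4.8]
grip_width: 0.0248
```

```bash
python3 s.py
```

```text
4.2333 [ 0.5599 -0.0684  0.1818] F tool [ 1.   1.4 -4.8] M tool [-0.173  0.203 -0.063] yaw_x 138.51 w 0.0248 q6 -67.5
```

Emit:
arm_command(
  rows="1 0 0 0 0 0 4; 1 0 0 0 0 0 4; 1 0 0 0 0 0 4; 1 0 0 0 0 0 4; 1 0 0 0 0 0 1.5",
)

```text
time_s: 4.65
position: [0.5599, -0.0685, 0.1818]
tool_rot: [[-0.515, 0.857, 0.001], [0.857, 0.515, -0.0], [-0.001, 0.001, -1.0]]
ft_force: [0.1, 0.8, 5.2]
grip_width: 0.0253
```

Emit:
arm_command(
  rows="1 0 0 0 0 0 0; 0.5 0 0 0 0 0 0; 0.5 0 0 0 0 0 0; 0.5 0 0 -10 0 0 0; 0.5 0 0 -20 0 0 0",
)

```text
time_s: 5.07
position: [0.5588, -0.0683, 0.21]
tool_rot: [[-0.518, 0.855, -0.005], [0.855, 0.518, 0.001], [0.004, -0.003, -1.0]]
ft_force: [0.4, -0.1, 0.1]
grip_width: 0.0428
```

Emit:
arm_command(
  rows="0.5 0 0 -40 0 0 0; 0 0 0 -40 0 0 0; 0 40 0 0 0 0 0; 0 40 0 0 0 0 0; 0 40 0 0 0 0 0",
)

```text
time_s: 5.48
position: [0.4967, 0.0349, 0.2922]
tool_rot: [[-0.517, 0.856, 0.001], [0.856, 0.517, -0.0], [-0.001, 0.001, -1.0]]
ft_force: [0.7, 0.1, 0.1]
grip_width: 0.085
```

Emit:
arm_command(
  rows="0 40 0 0 0 0 0; 0 40 0 0 0 0 0; 0 0 0 0 0 0 0; 0 0 0 0 0 0 0",
)

```text
time_s: 5.82
position: [0.4553, 0.1039, 0.2923]
tool_rot: [[-0.521, 0.854, 0.001], [0.854, 0.521, -0.0], [-0.001, 0.001, -1.0]]
ft_force: [0.9, -0.2, -0.4]
grip_width: 0.0853
```

```bash
python3 s.py; python3 - <<'E'
from h import *
c=(.5599,-.0684); out=[]
for n in('top','side'):
    snap(n,n+'2'); im=cv2.imread(f'pics/{n}2.png'); r=[]
    for z,h in((.184,.02),(.132,.06)):
        q=rect(n,im,c,z,h,300); cv2.imwrite(f'pics/r2_{n}_{int(z*1000)}.png',q)
        cv2.drawMarker(q,(150,150),(0,0,255),0,10,1); r.append(q)
    out.append(np.vstack(r))
cv2.imwrite('pics/rect2.png',np.hstack(out))
E
```

```text
5.8167 [0.4553 0.1039 0.2923] F tool [-0.7  0.7  0.4] M tool [-0.003  0.027  0.041] yaw_x 121.38 w 0.0853 q6 -33.1
```

View pics/rect2.png

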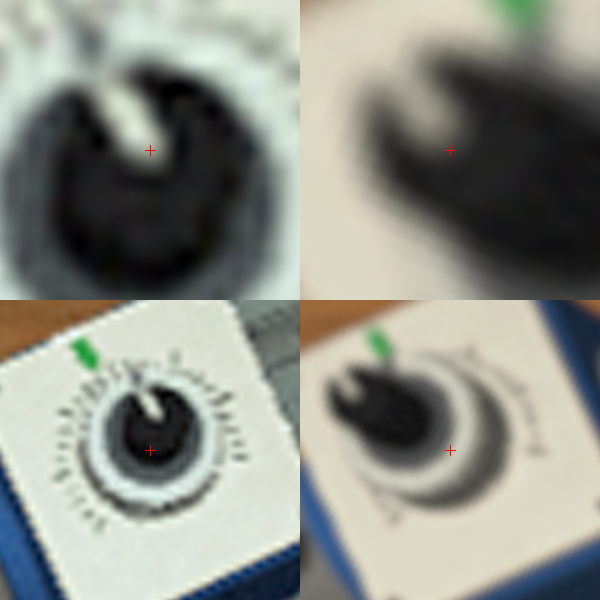

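```bash
python3 - <<'E'
from h import *
c=(.5599,-.0684); h=.02; N=300; k=2*h/N*1000
yy,xx=np.mgrid[:N,:N]; rr=np.hypot(xx-150,yy-150)*k
for f in('0','2'):
  for n in('top','side'):
    im=cv2.imread(f'pics/{n}{f}.png'); q=rect(n,im,c,.184,h,N)[:,:,1].astype(float)
    # centre of brightness excess within r<10.5mm, sector-limited, and weighted line fit
    for R in(9,10.5):
      w=np.clip(q-np.percentile(q[rr<R],60)-15,0,None)*(rr<R)
      if n=='side': w*=((150-xx)>-20)&((150-yy)>-20)
      W=w.sum(); mx=(w*xx).sum()/W; my=(w*yy).sum()/W
      C=np.array([[(w*(xx-mx)**2).sum(),(w*(xx-mx)*(yy-my)).sum()],[0,(w*(yy-my)**2).sum()]])/W; C[1,0]=C[0,1]
      v=np.linalg.eigh(C)[1][:,1]; v*=-np.sign(v[0])
      print(f,n,R,'centroid hd',np.degrees(np.arctan2(150-mx,150-my)).round(1),'r',(np.hypot(mx-150,my-150)*k).round(1),'PCA hd',np.degrees(np.arctan2(-v[0],-v[1])).round(1))
  for n in('top','side'):
    im=cv2.imread(f'pics/{n}{f}.png'); q=rect(n,im,c,.132,.06,600).astype(float); g=np.clip(q[...,1]-np.maximum(q[...,0],q[...,2])-20,0,None)
    y,x=np.mgrid[:600,:600]; g*=(np.hypot(x-300,y-300)<300); mx=300-(g*x).sum()/g.sum(); my=300-(g*y).sum()/g.sum()
    X=300-my-y; 
    a=my; xm=(300-mx); ym=300-my; Cxx=(g*(x-xm)**2).sum();Cyy=(g*(y-ym)**2).sum();Cxy=(g*(x-xm)*(y-ym)).sum()
    print('mark',n,'hd',np.degrees(np.arctan2(mx,my)).round(1),'r',np.hypot(mx,my).round(1)*.2,'pca',(90-np.degrees(.5*np.arctan2(2*Cxy,Cxx-Cyy))).round(1)%180)
E
```

```text
0 top 9 centroid hd 71.5 r 4.7 PCA hd 71.2
0 top 10.5 centroid hd 71.5 r 5.4 PCA hd 73.4
0 side 9 centroid hd 54.8 r 5.8 PCA hd 102.6
0 side 10.5 centroid hd 58.3 r 6.8 PCA hd 103.1
mark top hd 33.5 r 46.22 pca 33.8
mark side hd 33.6 r 51.14 pca 33.7
2 top 9 centroid hd 33.8 r 4.2 PCA hd 32.5
2 top 10.5 centroid hd 33.4 r 4.8 PCA hd 32.1
2 side 9 centroid hd 33.1 r 5.7 PCA hd 58.2
2 side 10.5 centroid hd 36.2 r 6.6 PCA hd 126.4
mark top hd 33.6 r 46.260000000000005 pca 33.4
mark side hd 33.6 r 51.160000000000004 pca 33.8
```

The pointer is now at 33.8° and the mark at 33.6°, so the knob is set. I'll go back over the axis and descend around the ring.

Emit:
arm_command(
  rows="0 -40 0 0 0 0 0; 0 -40 0 0 0 0 0; 0 -40 0 0 0 0 0; 0 -40 0 0 0 0 0; 0 -40 0 0 0 0 0",
)

```text
time_s: 6.33
position: [0.5607, -0.072, 0.2911]
tool_rot: [[-0.516, 0.856, -0.0], [0.856, 0.516, -0.0], [0.0, -0.0, -1.0]]
ft_force: [0.1, 0.1, 0.3]
grip_width: 0.0852
```

Emit:
arm_command(
  rows="0 0 0 0 0 0 0; 0 0 0 0 0 0 0; 0 0 0 30 0 0 0; 0 0 0 30 0 0 0; 0 0 0 20 0 0 0",
)

```text
time_s: 6.75
position: [0.5586, -0.0681, 0.2092]
tool_rot: [[-0.518, 0.855, -0.002], [0.855, 0.518, 0.001], [0.002, -0.001, -1.0]]
ft_force: [-0.3, 0.5, -0.7]
grip_width: 0.0854
```

Emit:
arm_command(
  rows="0 0 0 0 0 0 0; 0 0 0 0 0 0 0; 0 0 0 0 0 0 0; 0 0 0 0 0 0 0",
)

```text
time_s: 7.08
position: [0.5603, -0.0685, 0.2132]
tool_rot: [[-0.518, 0.855, 0.003], [0.855, 0.518, -0.001], [-0.003, 0.002, -1.0]]
ft_force: [0.8, 0.1, 0.3]
grip_width: 0.0856
```

```bash
python3 s.py
```

```text
7.0833 [ 0.5603 -0.0685  0.2132] F tool [-0.3  0.8 -0.3] M tool [ 0.012  0.021 -0.005] yaw_x 121.21 w 0.0856 q6 -50.2
```

Emit:
arm_command(
  rows="0 0 0 20 0 0 0; 0 0 0 20 0 0 0; 0 0 0 10 0 0 0; 0 0 0 6 0 0 0; 0 0 0 0 0 0 0",
  squeeze=60,
)

```text
time_s: 7.5
position: [0.5596, -0.0684, 0.1551]
tool_rot: [[-0.518, 0.855, -0.001], [0.855, 0.518, 0.0], [0.001, -0.0, -1.0]]
ft_force: [-0.1, -0.8, -0.5]
grip_width: 0.0854
```

Emit:
arm_command(
  rows="0 0 0 0 0 0 0; 0 0 0 0 0 0 0; 0 0 0 0 0 0 0",
)

```text
time_s: 7.75
position: [0.5601, -0.0685, 0.1563]
tool_rot: [[-0.518, 0.855, 0.002], [0.855, 0.518, -0.001], [-0.001, 0.001, -1.0]]
ft_force: [0.1, 0.3, 0.1]
grip_width: 0.0852
```

Emit:
arm_command(
  rows="1 0 0 0 0 0 0; 1 0 0 0 0 0 0; 1 0 0 0 0 0 0; 1 0 0 0 0 0 0; 1 0 0 0 0 0 0",
)

```text
time_s: 8.17
position: [0.5599, -0.0684, 0.1562]
tool_rot: [[-0.518, 0.855, 0.001], [0.855, 0.518, -0.0], [-0.001, 0.001, -1.0]]
ft_force: [-1.3, 0.1, 5.1]
grip_width: 0.0539
```

```bash
python3 s.py
```

```text
8.1667 [ 0.5599 -0.0684  0.1562] F tool [ 0.7 -1.  -5.1] M tool [ 0.093  0.236 -0.031] yaw_x 121.2 w 0.0539 q6 -50.2
```

Emit:
arm_command(
  rows="1 0 0 0 0 0 1; 1 0 0 0 0 0 1; 1 0 0 0 0 0 1",
)

```text
time_s: 8.42
position: [0.5599, -0.0684, 0.1562]
tool_rot: [[-0.472, 0.881, 0.001], [0.881, 0.472, -0.0], [-0.001, 0.001, -1.0]]
ft_force: [-0.7, 0.3, 5.9]
grip_width: 0.0538
```

```bash
python3 s.py
```

```text
8.4167 [ 0.5599 -0.0684  0.1562] F tool [ 0.6 -0.5 -5.9] M tool [ 0.114  0.206 -0.339] yaw_x 118.19 w 0.0538 q6 -47.2
```

Emit:
arm_command(
  rows="1 0 0 0 0 0 1; 1 0 0 0 0 0 1; 1 0 0 0 0 0 1",
)

```text
time_s: 8.67
position: [0.5599, -0.0684, 0.1562]
tool_rot: [[-0.426, 0.905, 0.001], [0.905, 0.426, -0.0], [-0.001, 0.001, -1.0]]
ft_force: [-1.7, 0.8, 6.1]
grip_width: 0.0536
```

```bash
python3 s.py
```

```text
8.6667 [ 0.5599 -0.0684  0.1562] F tool [ 1.5 -1.2 -6.1] M tool [ 0.117  0.184 -0.327] yaw_x 115.19 w 0.0536 q6 -44.2
```

Emit:
arm_command(
  rows="1 0 0 0 0 0 1; 1 0 0 0 0 0 1; 1 0 0 0 0 0 1",
)

```text
time_s: 8.92
position: [0.5599, -0.0684, 0.1562]
tool_rot: [[-0.378, 0.926, 0.001], [0.926, 0.378, -0.0], [-0.001, 0.001, -1.0]]
ft_force: [-1.2, 1.1, 5.9]
grip_width: 0.0538
```

```bash
python3 s.py
```

```text
8.9167 [ 0.5599 -0.0684  0.1562] F tool [ 1.4 -0.7 -5.9] M tool [ 0.143  0.163 -0.267] yaw_x 112.19 w 0.0538 q6 -41.2
```

Emit:
arm_command(
  rows="1 0 0 0 0 0 1; 1 0 0 0 0 0 1; 1 0 0 0 0 0 1",
)

```text
time_s: 9.17
position: [0.5599, -0.0684, 0.1562]
tool_rot: [[-0.329, 0.944, 0.001], [0.944, 0.329, -0.0], [-0.001, 0.001, -1.0]]
ft_force: [-1.7, 0.7, 5.4]
grip_width: 0.0536
```

```bash
python3 s.py
```

```text
9.1667 [ 0.5599 -0.0684  0.1562] F tool [ 1.3 -1.4 -5.4] M tool [ 0.123  0.216 -0.293] yaw_x 109.19 w 0.0536 q6 -38.2
```

Emit:
arm_command(
  rows="1 0 0 0 0 0 1; 1 0 0 0 0 0 1; 1 0 0 0 0 0 1",
)

```text
time_s: 9.42
position: [0.5599, -0.0684, 0.1562]
tool_rot: [[-0.279, 0.96, 0.001], [0.96, 0.279, -0.0], [-0.001, 0.001, -1.0]]
ft_force: [-1.4, -0.1, 5.6]
grip_width: 0.0536
```

```bash
python3 s.py
```

```text
9.4167 [ 0.5599 -0.0684  0.1562] F tool [ 0.3 -1.4 -5.6] M tool [ 0.235  0.153 -0.335] yaw_x 106.19 w 0.0536 q6 -35.2
```

Emit:
arm_command(
  rows="1 0 0 0 0 0 1; 1 0 0 0 0 0 1; 1 0 0 0 0 0 1",
)

```text
time_s: 9.67
position: [0.5599, -0.0684, 0.1562]
tool_rot: [[-0.228, 0.974, 0.001], [0.974, 0.228, -0.0], [-0.001, 0.001, -1.0]]
ft_force: [-2.0, 0.8, 5.3]
grip_width: 0.0536
```

```bash
python3 s.py
```

```text
9.6667 [ 0.5599 -0.0684  0.1562] F tool [ 1.3 -1.8 -5.3] M tool [ 0.184  0.175 -0.26 ] yaw_x 103.19 w 0.0536 q6 -32.2
```

Emit:
arm_command(
  rows="1 0 0 0 0 0 1; 1 0 0 0 0 0 1; 1 0 0 0 0 0 1",
)

```text
time_s: 9.92
position: [0.5598, -0.0684, 0.1562]
tool_rot: [[-0.177, 0.984, 0.001], [0.984, 0.177, -0.0], [-0.001, 0.001, -1.0]]
ft_force: [-0.8, 0.9, 6.1]
grip_width: 0.0537
```

```bash
python3 s.py
```

```text
9.9167 [ 0.5598 -0.0684  0.1562] F tool [ 1.1 -0.7 -6.1] M tool [ 0.207  0.192 -0.265] yaw_x 100.19 w 0.0537 q6 -29.2
```

Emit:
arm_command(
  rows="1 0 0 0 0 0 1; 1 0 0 0 0 0 1; 1 0 0 0 0 0 1",
)

```text
time_s: 10.17
position: [0.5599, -0.0684, 0.1562]
tool_rot: [[-0.125, 0.992, 0.001], [0.992, 0.125, -0.0], [-0.001, 0.001, -1.0]]
ft_force: [-0.9, 0.2, 6.3]
grip_width: 0.0539
```

```bash
python3 s.py
```

```text
10.1667 [ 0.5599 -0.0684  0.1562] F tool [ 0.3 -0.9 -6.3] M tool [ 0.219  0.094 -0.305] yaw_x 97.19 w 0.0539 q6 -26.2
```

Emit:
arm_command(
  rows="1 0 0 0 0 0 1; 1 0 0 0 0 0 1; 1 0 0 0 0 0 1",
)

```text
time_s: 10.42
position: [0.5598, -0.0684, 0.1562]
tool_rot: [[-0.073, 0.997, 0.001], [0.997, 0.073, -0.0], [-0.001, 0.001, -1.0]]
ft_force: [-2.1, 1.1, 5.4]
grip_width: 0.0535
```

```bash
python3 s.py
```

```text
10.4167 [ 0.5598 -0.0684  0.1562] F tool [ 1.2 -2.  -5.4] M tool [ 0.281  0.139 -0.304] yaw_x 94.19 w 0.0535 q6 -23.2
```

Emit:
arm_command(
  rows="1 0 0 0 0 0 1; 1 0 0 0 0 0 1; 1 0 0 0 0 0 1",
)

```text
time_s: 10.67
position: [0.5599, -0.0684, 0.1562]
tool_rot: [[-0.021, 1.0, 0.001], [1.0, 0.021, -0.001], [-0.001, 0.001, -1.0]]
ft_force: [-1.6, 1.7, 5.9]
grip_width: 0.0537
```

```bash
python3 s.py
```

```text
10.6667 [ 0.5599 -0.0684  0.1562] F tool [ 1.8 -1.6 -5.9] M tool [ 0.241  0.111 -0.264] yaw_x 91.19 w 0.0537 q6 -20.2
```

Emit:
arm_command(
  rows="1 0 0 0 0 0 1; 1 0 0 0 0 0 1; 1 0 0 0 0 0 1",
)

```text
time_s: 10.92
position: [0.5598, -0.0684, 0.1562]
tool_rot: [[0.032, 0.999, 0.001], [0.999, -0.032, -0.0], [-0.0, 0.001, -1.0]]
ft_force: [-1.9, 0.7, 5.5]
grip_width: 0.0537
```

```bash
python3 s.py
```

```text
10.9167 [ 0.5598 -0.0684  0.1562] F tool [ 0.6 -1.9 -5.5] M tool [ 0.29   0.115 -0.275] yaw_x 88.19 w 0.0537 q6 -17.2
```

Emit:
arm_command(
  rows="1 0 0 0 0 0 1; 1 0 0 0 0 0 1; 1 0 0 0 0 0 1",
)

```text
time_s: 11.17
position: [0.5598, -0.0684, 0.1562]
tool_rot: [[0.084, 0.996, 0.001], [0.996, -0.084, -0.0], [-0.0, 0.001, -1.0]]
ft_force: [-0.9, 0.8, 5.4]
grip_width: 0.0536
```

```bash
python3 s.py
```

```text
11.1667 [ 0.5598 -0.0684  0.1562] F tool [ 0.7 -1.  -5.4] M tool [ 0.296  0.084 -0.308] yaw_x 85.18 w 0.0536 q6 -14.2
```

Emit:
arm_command(
  rows="1 0 0 0 0 0 1; 1 0 0 0 0 0 1; 1 0 0 0 0 0 1",
)

```text
time_s: 11.42
position: [0.5598, -0.0684, 0.1562]
tool_rot: [[0.136, 0.991, 0.001], [0.991, -0.136, -0.0], [-0.0, 0.001, -1.0]]
ft_force: [-1.4, 0.0, 6.1]
grip_width: 0.0539
```

```bash
python3 s.py
```

```text
11.4167 [ 0.5598 -0.0684  0.1562] F tool [-0.1 -1.4 -6.1] M tool [ 0.259  0.019 -0.316] yaw_x 82.18 w 0.0539 q6 -11.2
```

Steady at about 0.29 N m, with no bite after 39°. I'll keep going.

Emit:
arm_command(
  rows="1 0 0 0 0 0 1; 1 0 0 0 0 0 1; 1 0 0 0 0 0 1",
)

```text
time_s: 11.67
position: [0.5598, -0.0684, 0.1562]
tool_rot: [[0.188, 0.982, 0.001], [0.982, -0.188, -0.001], [-0.0, 0.001, -1.0]]
ft_force: [-2.9, 0.1, 5.9]
grip_width: 0.0539
```

```bash
python3 s.py
```

```text
11.6667 [ 0.5598 -0.0684  0.1562] F tool [-0.4 -2.9 -5.9] M tool [ 0.264  0.082 -0.232] yaw_x 79.19 w 0.0539 q6 -8.2
```

Emit:
arm_command(
  rows="1 0 0 0 0 0 1; 1 0 0 0 0 0 1; 1 0 0 0 0 0 1",
)

```text
time_s: 11.92
position: [0.5598, -0.0684, 0.1562]
tool_rot: [[0.239, 0.971, 0.001], [0.971, -0.239, -0.0], [-0.0, 0.001, -1.0]]
ft_force: [-1.1, 0.6, 5.4]
grip_width: 0.0537
```

```bash
python3 s.py
```

```text
11.9167 [ 0.5598 -0.0684  0.1562] F tool [ 0.3 -1.2 -5.4] M tool [ 0.261  0.027 -0.3  ] yaw_x 76.19 w 0.0537 q6 -5.2
```

Emit:
arm_command(
  rows="1 0 0 0 0 0 1; 1 0 0 0 0 0 1; 1 0 0 0 0 0 1",
)

```text
time_s: 12.17
position: [0.5598, -0.0684, 0.1562]
tool_rot: [[0.289, 0.957, 0.001], [0.957, -0.289, -0.001], [-0.0, 0.001, -1.0]]
ft_force: [-1.6, 1.4, 6.3]
grip_width: 0.0536
```

```bash
python3 s.py
```

```text
12.1667 [ 0.5598 -0.0684  0.1562] F tool [ 0.8 -1.9 -6.3] M tool [ 0.315  0.064 -0.433] yaw_x 73.2 w 0.0536 q6 -2.2
```

Emit:
arm_command(
  rows="1 0 0 0 0 0 1; 1 0 0 0 0 0 1; 1 0 0 0 0 0 1",
)

```text
time_s: 12.42
position: [0.5598, -0.0684, 0.1562]
tool_rot: [[0.338, 0.941, 0.001], [0.941, -0.338, -0.001], [-0.0, 0.001, -1.0]]
ft_force: [-1.5, 1.0, 6.0]
grip_width: 0.0538
```

```bash
python3 s.py
```

```text
12.4167 [ 0.5598 -0.0684  0.1562] F tool [ 0.5 -1.7 -6. ] M tool [ 0.267  0.029 -0.556] yaw_x 70.22 w 0.0538 q6 0.8
```

It bit at about 45°: the torque rose to +0.14, then +0.265 N m above steady, at the expected slope. That's snug, so I'll hold briefly, release and retreat.

Emit:
arm_command(
  rows="1 0 0 0 0 0 0; 1 0 0 0 0 0 0; 1 0 0 0 0 0 0; 1 0 0 0 0 0 0",
)

```text
time_s: 12.75
position: [0.5598, -0.0684, 0.1562]
tool_rot: [[0.338, 0.941, 0.001], [0.941, -0.338, -0.0], [-0.0, 0.001, -1.0]]
ft_force: [-1.9, 0.1, 5.7]
grip_width: 0.0539
```

```bash
python3 s.py
```

```text
12.75 [ 0.5598 -0.0684  0.1562] F tool [-0.6 -1.8 -5.7] M tool [ 0.308 -0.018 -0.192] yaw_x 70.22 w 0.0539 q6 0.8
```

Emit:
arm_command(
  rows="0 0 0 0 0 0 0; 0 0 0 0 0 0 0; 0 0 0 0 0 0 0; 0 0 0 0 0 0 0; 0 0 0 0 0 0 0",
)

```text
time_s: 13.17
position: [0.5597, -0.0684, 0.1553]
tool_rot: [[0.339, 0.941, -0.0], [0.941, -0.339, 0.0], [0.0, -0.0, -1.0]]
ft_force: [0.6, -0.6, -0.2]
grip_width: 0.0857
```

Emit:
arm_command(
  rows="0 0 0 -20 0 0 0; 0 0 0 -30 0 0 0; 0 0 0 -30 0 0 0; 0 0 0 -30 0 0 0; 0 0 0 -25 0 0 0",
)

```text
time_s: 13.58
position: [0.5597, -0.0684, 0.2926]
tool_rot: [[0.339, 0.941, 0.002], [0.941, -0.339, -0.001], [0.0, 0.002, -1.0]]
ft_force: [-0.2, 0.0, -1.0]
grip_width: 0.0853
```

```bash
python3 s.py
```

```text
13.5833 [ 0.5597 -0.0684  0.2926] F tool [-0.1 -0.2  1. ] M tool [0.023 0.05  0.027] yaw_x 70.2 w 0.0853 q6 0.8
```

Emit:
arm_command(
  rows="0 35 -20 0 0 0 0; 0 35 -20 0 0 0 0; 0 35 -20 0 0 0 0; 0 35 -20 0 0 0 0; 0 35 -20 0 0 0 0",
)

```text
time_s: 14.0
position: [0.5242, 0.1318, 0.2905]
tool_rot: [[0.339, 0.941, 0.0], [0.941, -0.339, 0.0], [0.0, 0.0, -1.0]]
ft_force: [0.9, -0.0, 0.7]
grip_width: 0.0853
```

Emit:
arm_command(
  rows="0 0 0 0 0 0 0; 0 0 0 0 0 0 0; 0 0 0 0 0 0 0; 0 0 0 0 0 0 0",
)

```text
time_s: 14.33
position: [0.5252, 0.129, 0.2902]
tool_rot: [[0.34, 0.94, -0.0], [0.94, -0.34, -0.0], [-0.0, -0.0, -1.0]]
ft_force: [0.3, -0.2, -0.0]
grip_width: 0.0854
```

```bash
python3 s.py; python3 - <<'E'
from h import *
c=(.5599,-.0684); h=.02;N=300;k=2*h/N*1000
snap('top','top3'); im=cv2.imread('pics/top3.png'); q=rect('top',im,c,.184,h,N); g=q[:,:,1].astype(float)
yy,xx=np.mgrid[:N,:N]; rr=np.hypot(xx-150,yy-150)*k
for R in(9,10.5):
    w=np.clip(g-np.percentile(g[rr<R],60)-15,0,None)*(rr<R); print(R,np.degrees(np.arctan2(150-(w*xx).sum()/w.sum(),150-(w*yy).sum()/w.sum())))
cv2.imwrite('pics/fin.png',np.hstack([cv2.resize(im,(533,400)),cv2.resize(rect('top',im,c,.155,.05,400),(260,400))]))
E
```

```text
14.3333 [0.5252 0.129  0.2902] F tool [-0.1  0.3  0. ] M tool [-0.002  0.045  0.009] yaw_x 70.11 w 0.0854 q6 21.1
9 33.636142214392116
10.5 33.29619734993699
```

View pics/fin.png

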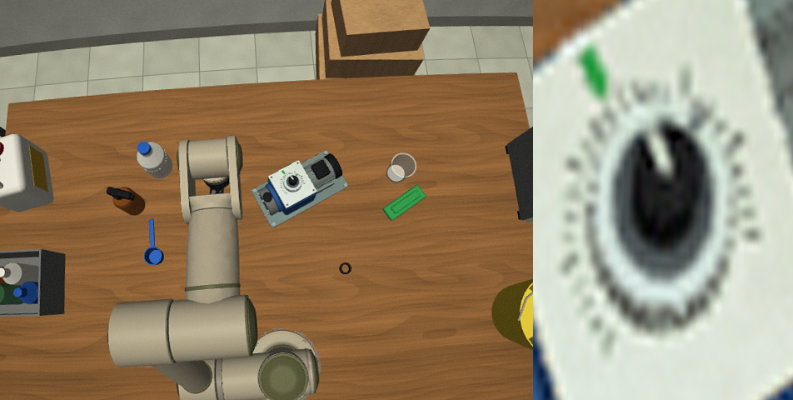

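In the last picture the pointer at 33.6° lies along the green mark at 33.6°. The ring's dark screw has moved clockwise to the upper right, so the ring turned. The visible bystanders have not moved; the spanner is hidden under the arm, which never came near it.

```bash
python3 -c "
from rig import env; print(env.close_job())"
```

```text
the job is handed in; nothing more can be done
None
```

The stroke knob is set at the green mark, the lock ring is snug, and the job is handed in. It took about 14 s of the 70 s allowed, and no verdict was reported.

- **Knob:** I gripped it at 25 N and turned it about 37.5° clockwise, with the ring still loose. After locking and letting go, the pointer measured 33.3–33.6° against 33.6° for the mark; the limit is about 8.6°.
- **Ring:** I turned it clockwise in equal 3° steps at a steady drag of about 0.29 N m. It bit after about 45°, and I stopped at 0.26 N m above steady, which is about 15.5 N on the stem. That is inside the snug range of 0.2–0.35 N m and below the 0.45 N m damage point. Single torque readings scatter by about 0.04 N m.
- **Surroundings:** The gripper is clear of the pump. The bystanders visible in the last picture looked unmoved by eye. The spanner was hidden under the arm and could not be checked, though the arm did not come near it.

**Disagreements:** The side camera was too blurred to give a reliable line direction for the pointer: its line fits read 58° and 126°. Its rougher estimates after setting, 33–36°, agreed with the top camera. I relied on the top camera for the pointer.

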